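Snap down the four clips round the lid of the full tin

ROBOT

A 6-joint arm with a two-finger parallel gripper is mounted at the origin on the work surface. World frame = base frame: x ahead of the robot, y to its left, z up, the work surface at z = 0. Lengths are in mm, angles in rad, forces in N, time in s.
With the tool pointing down it reaches from about 250 to 725 mm from the base axis. Payload 4 kg.
Tool frame: the origin (TCP) lies on the centre line of the jaws, within the pads' length; the fingertips stand 25 mm ahead of it and the grasp point (between the pads) lies 6 mm ahead of it; z points along the fingers, y is the direction in which the jaws open and shut (so a half turn about z gives the same grasp; the last joint's range is limited). The gripper opens to 85 mm and grips with 20 to 120 N. Pads are 22 mm wide; open, the fingers measure 114 mm over their backs; the gripper's body (76 mm by 85 mm) begins 54 mm behind the grasp point. The pads swing forward as they close: fully open they stand 13 mm farther back than shut.
Start: joints at [-1.114, 0.241, 0.005, 1.335, 0, 1.571], TCP at [220.537, -448.735, 256.306] pointing down, gripper open.
Joint ranges: [-2.72, 2.72], [-1.05, 1.87], [-1.09, 1.28], [-1.99, 2.15], [-1.42, 1.44], [-3.14, 3.14]. Speed limits (rad/s): [2.79, 2.79, 3.14, 3.14, 3.14, 3.14].

INTERFACE

Orientations are given as a unit quaternion [x, y, z, w].
In Python, from cell import manip, viewer, workorder, finder gives the robot as it stands.
- The arm moves only by the shell command python3 -m handwheel 'ROWS' [FORCE]. ROWS is JSON, a list that holds one entry, the list of rows, each a list of 7 numbers: the shift along the tool's x, y, z in m, then the turn, a rotation vector about the tool's x, y, z in rad, then the finger opening in m, from 0 to 0.0854. In form: [[[tx, ty, tz, ax, ay, az, jaw], ...]]. A call has 1 to 20 rows; each row shifts and turns the commanded pose from where the row before left it, along the tool's axes as they then stand; what a row does not reach is not made up. A row lasts 1/8 s, in which the tool goes at most 62.5 mm and 10.7 degrees, less where a joint would pass 70% of its speed; a pose out of reach is approached as far as the arm can. A call with a gripper value outside its range is refused whole. The fingers move at their own pace and stop on an object; FORCE is the grip in N (left out, the last holds). Time passes only in rows, so rows that do not move let the fingers close. It gives the time, the measured TCP pose, the force and the opening at its end, in the units of the state.
- manip.sense(): the state, without advancing time (a new reading comes with each control period).
- viewer.camera(name): name is "side" or "top" or "wrist"; returns (picture, depth): 480x640x3 uint8, red, green, blue; 480x640 float32, mm along the optical axis (not along the pixel's ray), 0 where there is no reading.
- viewer.camera_info(name): a dict with "fovy" (degrees; the focal length in pixels is half the picture's height over the tangent of half this angle, whatever the lens; pixels are square), "cx", "cy" (the principal point, pixels), "k1" (the pictures are not rectified: a ray, as slopes to the right and down, at radius r is drawn at 1 + k1 r^2 times it, then the intrinsics apply), "origin" and "rotation" of the camera in the world. Camera axes: x right, y up, looking along -z (the intrinsics and any distortion apply to the point x, -y, -z); pixel columns grow to the right and rows downward; lengths in mm; the calibration is good to about 2 mm. A picture is of the moment at which its call begins: read the wrist's pose just before it. camera_info takes no time and is no camera call; for the wrist camera it gives the pose at the moment of the call.
- workorder.hand_in(): hands the job in, once; it reports no verdict.
Trained networks look in the newest picture that a camera, given by its name, has taken for a name from the list of things; names that differ only in an ending like _2 or _b are one class to them, and where a whole thing is asked for, a point or a joint stands for the part that bears it (a point fixed in the world has none). Each returns a list of dicts, best first, with "confidence" (0 to 1); they miss things now and then, are a little off and sometimes report something else, mostly with a low value. They report only what shows in the picture. A call takes as long as a camera call.
- finder.search_frame(target, camera): "pixel" ([row, column] in pixels, amid what is visible of it).
The state is a dict: "t": time; "q": joint angles; "dq": joint speeds; "joint_efforts": joint torques, N m; "ee_pos": TCP position; "eef_rot": TCP orientation; "wrist_force": force on the tool from outside, world axes, zero at the start; "moment": the same for the moment, N m; "finger_gap": opening from 0.0 (shut) to 1.0 (fully open).
Only numpy, scipy, OpenCV 4.12 (cv2) and the standard library are available. Lean on these libraries where they do the work, as an engineer would, in place of code of your own. Each camera call takes 0.05 s, during which the arm holds its last target.

TASK

The lid is already sitting on the full round tin: push down each of the four flip clips round its rim until it snaps home against the side of the tin. Leave the heavy tin standing where it is, half under the wire rack (the two far clips have to be reached leaning in under the rack), and do not knock the crockery and other loose things out of place.

Things in the scene. Friction and masses are not known exactly. Their poses are not given: they have to be found in the camera images.
- lid_top (a point): Full, heavy (about 3 kg), loose round aluminium tin, 190 mm across, its lid already seated; this point is the centre of the lid's top, 114 mm above the surface. Its frame is the tin's: z up; the four clips stand at 45, 135, 225 and 315 deg from its x axis. A strap handle, 90 mm long, lies over the lid's middle along x, its top 131 mm above the surface.
- rack_front (a point): Wire shelf riser, fixed, that bridges the far part of the tin: deck 560 mm wide (its y), 200 mm deep (its x), 8 mm thick, legs at its two ends. This point: middle of the deck's front edge, on the underside, 282 mm above the surface; the deck runs from here along its +x. The edge is about 75 mm beyond the tin's centre, so the two far clips are under the deck and are reached only by a leaning tool.
- clip_a_pad (a point): Clip a, at the tin's +x+y (45 deg), the far left one: aluminium plate 60 mm wide, 47 mm long, hinged on the lid's edge, hinge line 104 mm from the tin's axis, 106 mm above the surface. This point: middle of the face to press, 30 mm from the hinge line; x from the hinge out along the clip, y along the hinge, z out of the pressed face. Open, it sticks out and up, 40 deg above level, pressed face up.
- clip_a (a joint): Angle of that clip: 0 open (40 deg above level), 2.23 rad snapped home (hanging flat against the tin's side). An over-centre spring: pushing it down takes about 7 N at the pad at first and less further on; past 0.785 rad (5 deg below level) it snaps home by itself, before that it springs back open.
- clip_b_pad (a point): Clip b, at -x+y (135 deg), the near left one: aluminium plate 60 mm wide, 47 mm long, hinged on the lid's edge, hinge line 104 mm from the tin's axis, 106 mm above the surface. This point: middle of the face to press, 30 mm from the hinge line; x from the hinge out along the clip, y along the hinge, z out of the pressed face. Open, it sticks out and up, 40 deg above level, pressed face up.
- clip_b (a joint): Angle of that clip: 0 open (40 deg above level), 2.23 rad snapped home (hanging flat against the tin's side). An over-centre spring: pushing it down takes about 7 N at the pad at first and less further on; past 0.785 rad (5 deg below level) it snaps home by itself, before that it springs back open.
- clip_c_pad (a point): Clip c, at -x-y (225 deg), the near right one: aluminium plate 60 mm wide, 47 mm long, hinged on the lid's edge, hinge line 104 mm from the tin's axis, 106 mm above the surface. This point: middle of the face to press, 30 mm from the hinge line; x from the hinge out along the clip, y along the hinge, z out of the pressed face. Open, it sticks out and up, 40 deg above level, pressed face up.
- clip_c (a joint): Angle of that clip: 0 open (40 deg above level), 2.23 rad snapped home (hanging flat against the tin's side). An over-centre spring: pushing it down takes about 7 N at the pad at first and less further on; past 0.785 rad (5 deg below level) it snaps home by itself, before that it springs back open.
- clip_d_pad (a point): Clip d, at +x-y (315 deg), the far right one: aluminium plate 60 mm wide, 47 mm long, hinged on the lid's edge, hinge line 104 mm from the tin's axis, 106 mm above the surface. This point: middle of the face to press, 30 mm from the hinge line; x from the hinge out along the clip, y along the hinge, z out of the pressed face. Open, it sticks out and up, 40 deg above level, pressed face up.
- clip_d (a joint): Angle of that clip: 0 open (40 deg above level), 2.23 rad snapped home (hanging flat against the tin's side). An over-centre spring: pushing it down takes about 7 N at the pad at first and less further on; past 0.785 rad (5 deg below level) it snaps home by itself, before that it springs back open.
- colander: Blue plastic colander, 230 mm across the bowl and 300 mm over its two handles, 100 mm high, standing to the left; origin under its middle.
- teapot: White enamel teapot, body 156 mm across, 152 mm high, spout to its -y, handle to its +y, standing to the right; origin under its middle.
- spatula: Wooden spatula, 290 mm long, 8 mm thick, lying flat left in front of the tin; origin near its middle, on the underside.
- jar: Amber glass jar, 72 mm across, 110 mm high, under the left end of the rack; origin under its middle.
- mug: White enamel mug, 80 mm across, 80 mm high, on the right end of the rack's deck; origin under its middle.
- cup: Steel cup, 76 mm across, 70 mm high, on the surface to the right of the tin; origin under its middle.

How it is judged:
By the outcome, as a careful person would: the job done as asked, in the order asked, and still so for the second after the job is handed in, with the robot touching nothing.
It also fails if it takes over 53 s, if anything falls off the work surface, if the arm or the gripper's body presses on something with over 40 N, if the wrist force passes 120 N, or if a joint passes its speed limit or range.

## Working session

There is one attempt and no reset: what is moved stays moved. The work goes in short steps, Python scripts to look and compute and a shell command to move; the robot and the scene stay as the last step left them, time stands still between calls to the robot, and variables do not carry over. Pictures are saved under pics/ and viewed, and the job is handed in when it is done.

```bash
ls -la; mkdir -p pics
python3 - <<'E'
from cell import manip, viewer, workorder, finder
import cv2
print(manip.sense())
for n in("side","top","wrist"):
    i=viewer.camera_info(n);print(n,i)
    p,d=viewer.camera(n);cv2.imwrite(f"pics/{n}0.png",p[:,:,::-1]);
    import numpy as np; np.save(f"{n}0.npy",d); np.save(f"{n}0p.npy",p)
E
```

```text
total 12
drwxr-xr-x  3 agent agent 4096 Dec  7 14:37 .
drwxr-xr-x 23 root  root  4096 Dec  7 14:37 ..
drwxr-xr-x  2 agent agent 4096 Dec  7 14:37 pics
{'t': 0.0, 'q': array([-1.11400657e+00,  2.41387112e-01,  3.71199317e-03,  1.33519423e+00,
        8.44451193e-06,  1.57079006e+00]), 'dq': array([ 6.77974243e-04, -8.95480930e-04,  1.59992176e-03,  2.22333329e-04,
       -2.64865713e-04, -4.73953491e-05]), 'joint_efforts': array([ 1.11519639e-03, -3.72322190e+01,  2.52404702e+01,  1.69816188e-02,
        1.54051045e-04,  4.87367629e-06]), 'ee_pos': array([ 220.27916423, -448.21136906,  255.42115138]), 'eef_rot': array([ 9.74029840e-01,  2.26417304e-01, -2.30565015e-04, -1.01054976e-03]), 'wrist_force': array([-0.01178939, -0.19039801, -0.70369821]), 'moment': array([-0.02227859, -0.04058511, -0.01545649]), 'finger_gap': 0.9998054442686473}
side {'fovy': 46.442087095868956, 'cx': 319.186149404999, 'cy': 239.7168473859274, 'k1': -0.10653628110134221, 'origin': array([ 248.2769241 , -907.39759282, 1347.03684993]), 'rotation': array([ 0.33187306, -0.05644665, -0.14468146,  0.93045222])}
top {'fovy': 54.8644502029161, 'cx': 318.1993833887295, 'cy': 241.4193356792248, 'k1': -0.01986453042918153, 'origin': array([ 430.58932274,   16.60187316, 1328.58369129]), 'rotation': array([-0.03107547,  0.03625518,  0.71167409, -0.70088506])}
wrist {'fovy': 66.6580599925998, 'cx': 320.81506682449447, 'cy': 243.38839733688397, 'k1': -0.036107765835117635, 'origin': array([ 290.79039754, -413.68754874,  373.41019288]), 'rotation': array([-0.13024815,  0.08186097, -0.52264691,  0.83855496])}
```

View pics/top0.png

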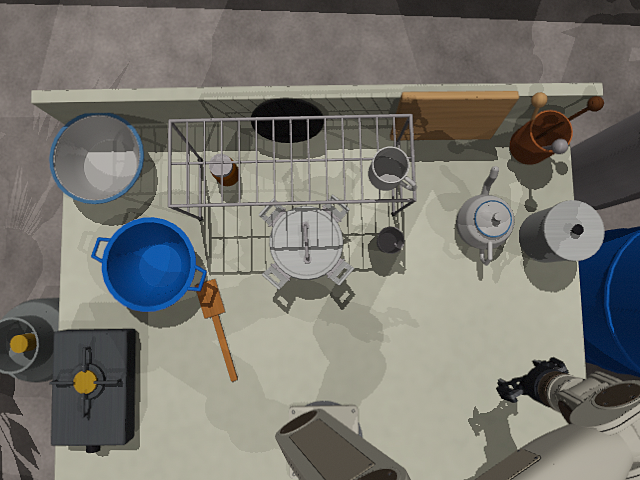

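View pics/side0.png

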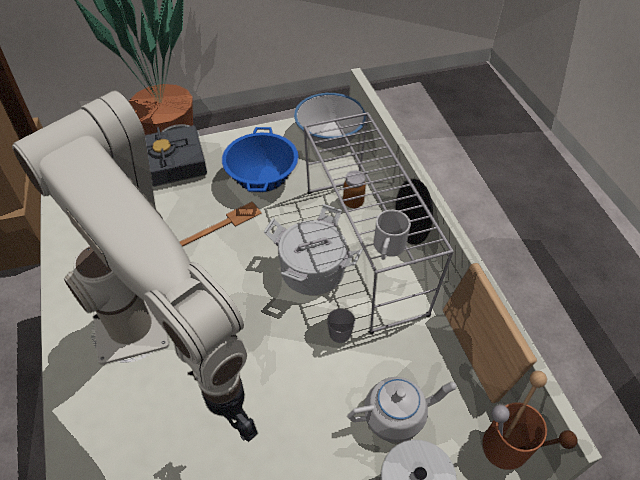

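View pics/wrist0.png

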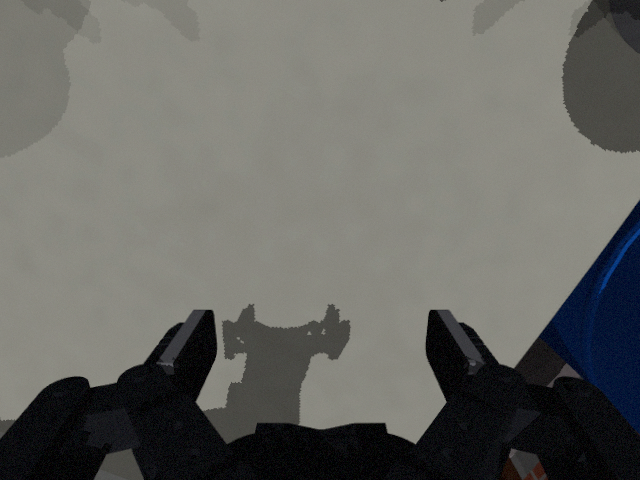

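The top view shows the tin at about (row 242, col 306), with its clips at (212,268), (210,342), (272,280) and (272,342). The rack's front edge is at row ~205. Next I measure these from depth.

```bash
cat > h.py <<'E'
import numpy as np, cv2
from scipy.spatial.transform import Rotation as R
from cell import manip, viewer, workorder, finder
def K(i):
    f=240/np.tan(np.radians(i["fovy"])/2); return np.array([[f,0,i["cx"]],[0,f,i["cy"]],[0,0,1]]),np.array([i["k1"],0,0,0,0.])
def cloud(i,d):
    k,D=K(i); v,u=np.mgrid[0:480,0:640]
    s=cv2.undistortPoints(np.stack([u,v],-1).reshape(-1,1,2).astype(float),k,D).reshape(480,640,2)
    P=np.stack([s[...,0]*d,-s[...,1]*d,-d],-1)
    W=P@R.from_quat(i["rotation"]).as_matrix().T+i["origin"]
    W[d==0]=np.nan
    return W
def proj(i,X):
    k,D=K(i); c=(np.atleast_2d(X)-i["origin"])@R.from_quat(i["rotation"]).as_matrix()
    c=c*[1,-1,-1]
    return cv2.projectPoints(c,np.zeros(3),np.zeros(3),k,D)[0].reshape(-1,2)
E
python3 - <<'E'
from h import *
for n in("top","side"):
    i=viewer.camera_info(n); d=np.load(n+"0.npy"); W=cloud(i,d); np.save(n+"W.npy",W)
    z=W[...,2]
    if n=="top":
        print("table z",np.nanmedian(z[300:400,250:300]))
        m=np.zeros_like(z,bool); m[205:285,255:355]=1
    else:
        m=np.zeros_like(z,bool); m[205:300,265:365]=1
    s=m&(abs(z-114)<5)
    pts=W[s]; c,r=cv2.minEnclosingCircle(pts[:,:2].astype(np.float32)); print(n,s.sum(),c,r,np.median(pts[:,2]),np.median(pts[:,:2],0))
    for q in ([ (240,306),(215,300),(250,306),(268,282),(272,342),(212,268),(210,342),(240,390),(205,215),(205,300),(205,400),(120,300)] if n=="top" else [(240,310)]): print(q,W[q].round())
for t in ["lid_top","rack_front","clip_a_pad","colander","teapot","spatula","jar","mug","cup"]:
    for n in("top","side"):
        W=np.load(n+"W.npy")
        for r in finder.search_frame(t,n)[:5]:
            p=r["pixel"];print(t,n,np.round(p),round(r["confidence"],2),W[int(p[0]),int(p[1])].round())
E
```

```text
table z 0.8144087286516424
top 4310 (544.2567749023438, 39.654693603515625) 122.4124755859375 112.81320293933163 [544.07100963  39.89883061]
(240, 306) [549.  39. 130.]
(215, 300) [618.  54. 111.]
(250, 306) [523.  39. 137.]
(268, 282) [478. 103. 114.]
(272, 342) [468. -61.   6.]
(212, 268) [645. 150.  -0.]
(210, 342) [628. -57. 126.]
(240, 390) [ 558. -201.    5.]
(205, 215) [616. 241. 292.]
(205, 300) [665.  57.  -1.]
(205, 400) [ 660. -234.   -0.]
(120, 300) [881.  51. 106.]
side 2730 (544.054443359375, 41.384925842285156) 124.69408416748047 112.55998133444564 [543.72500421  32.01148069]
(240, 310) [543.  56. 117.]
lid_top top [247. 310.] 0.79 [535.  31. 110.]
lid_top side [255. 311.] 0.63 [528.   7. 113.]
rack_front top [160. 258.] 0.66 [721. 144. 283.]
rack_front top [277. 278.] 0.54 [454. 116. 121.]
rack_front side [201. 381.] 0.93 [719.  -5. 285.]
rack_front side [410. 396.] 0.64 [ 581. -486.  123.]
clip_a_pad top [215. 272.] 0.8 [618. 130. 122.]
clip_a_pad side [214. 325.] 0.65 [612. 138. 117.]
colander top [260. 149.] 0.98 [511. 493.   0.]
colander side [158. 261.] 0.89 [513. 539.  18.]
teapot top [206. 339.] 0.65 [660. -56.  -0.]
teapot top [221. 488.] 0.57 [ 596. -443.  124.]
teapot side [408. 396.] 0.71 [ 578. -485.  127.]
spatula top [314. 217.] 0.88 [357. 299.   2.]
spatula side [220. 234.] 0.79 [363. 298.   7.]
spatula side [227. 276.] 0.19 [483. 228.   3.]
jar top [170. 226.] 0.89 [745. 251. 114.]
jar side [189. 354.] 0.95 [740. 234.  90.]
mug top [170. 390.] 0.93 [ 692. -158.  297.]
mug side [232. 391.] 0.75 [ 695. -120.  298.]
mug side [230. 277.] 0.72 [464. 122. 118.]
cup top [208. 337.] 0.68 [654. -50.   0.]
cup top [172. 225.] 0.66 [741. 257. 111.]
cup top [242. 388.] 0.62 [ 555. -196.    3.]
cup side [324. 342.] 0.73 [ 563. -167.    6.]
cup side [408. 393.] 0.61 [ 575. -482.  124.]
cup side [259. 349.] 0.58 [627. -37. 116.]
```

Run:
```python
import cv2
a=cv2.imread("pics/top0.png")[190:310,235:375]; b=cv2.imread("pics/side0.png")[180:320,240:390]
cv2.imwrite("pics/c1.png",cv2.resize(a,None,fx=5,fy=5,interpolation=2)); cv2.imwrite("pics/c2.png",cv2.resize(b,None,fx=4,fy=4,interpolation=2))
```

```text
(no output)
```

View pics/c1.png

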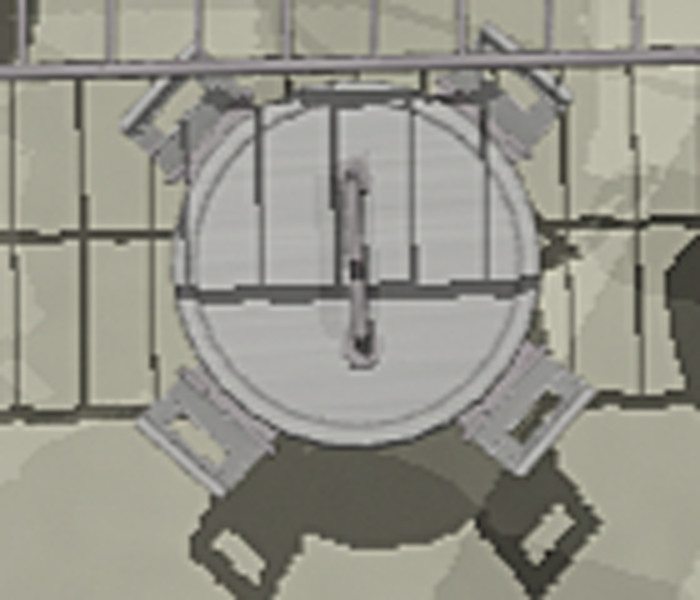

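View pics/c2.png

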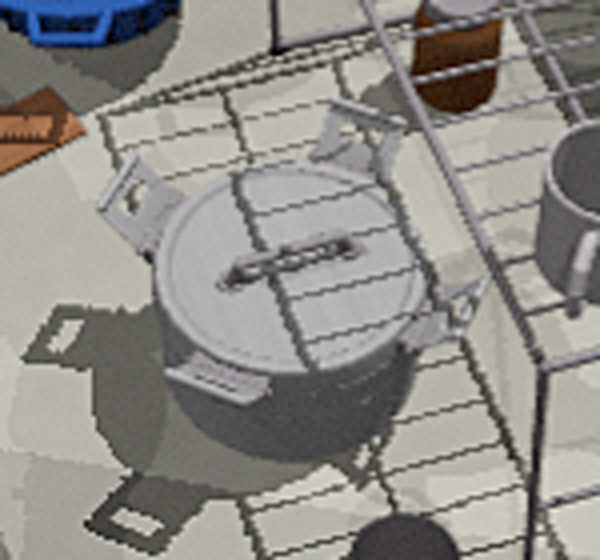

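Run:
```python
from h import *
from scipy.optimize import least_squares
for n in("top","side"):
    W=np.load(n+"W.npy").reshape(-1,3); W=W[~np.isnan(W[:,0])]
    r=np.hypot(W[:,0]-544,W[:,1]-40)
    # clips: z above 112 and r>106
    s=(W[:,2]>108)&(r>106)&(r<150)&(W[:,2]<150); C=W[s]
    # model: clip plate point: rho radial, z=106+(rho-104)tan40 , |tangential|<30
    def res(p):
        d=C[:,:2]-p[:2]; a=np.arctan2(d[:,1],d[:,0])-p[2]; k=np.round((a-np.pi/4)/(np.pi/2))
        a=a-(np.pi/4+k*np.pi/2); R_=np.hypot(*d.T); rho=R_*np.cos(a); t=R_*np.sin(a)
        e=C[:,2]-p[3]-(rho-104)*np.tan(np.radians(40))
        return np.r_[e*.77, np.maximum(abs(t)-30,0)*3, np.maximum(rho-140,0)]
    p=least_squares(res,[544,40,0,106],loss="soft_l1",f_scale=3); print(n,s.sum(),p.x,np.degrees(p.x[2]),np.median(abs(p.fun)))
    for k in range(4):
        a=p.x[2]+np.pi/4+k*np.pi/2; print("abcd"[k],[ (p.x[:2]+rr*np.array([np.cos(a),np.sin(a)])).round(1) for rr in(104,127,134)])
    h=(W[:,2]>123)&(r<55); H=W[h]; print("handle",H.mean(0),np.degrees(np.arctan(np.linalg.svd((H-H.mean(0))[:,:2])[2][0])[:]) if 0 else np.linalg.svd((H-H.mean(0))[:,:2])[2][0], H[:,2].max())
    l=(abs(W[:,2]-113)<4)&(r<110)
    e=W[(W[:,2]>270)&(W[:,2]<310)&(W[:,0]>560)&(W[:,0]<640)&(abs(W[:,1])<300)]
    if len(e):
        q=np.polyfit(e[:,1],e[:,0],1);print("edge",len(e),q,q[1]+q[0]*40,e[:,2].mean(),e[:,0].min(),e[:,1].min(),e[:,1].max(), np.percentile(e[:,0],5))
    cu=W[(abs(W[:,0]-558)<60)&(abs(W[:,1]+196)<60)&(W[:,2]>40)&(W[:,2]<90)]
    if len(cu):print("cup",cu.min(0),cu.max(0))
i=viewer.camera_info("wrist");s=manip.sense()
T=R.from_quat(s["eef_rot"]);print("cam in tool",T.inv().apply(i["origin"]-s["ee_pos"]),"tool axes\n",T.as_matrix())
```

```text
top 1026 [5.45187464e+02 3.88716215e+01 5.44856260e-02 1.09481127e+02] 3.1217964151719793 0.0
a [array([614.6, 116.3]), array([630. , 133.4]), array([634.6, 138.6])]
b [array([467.8, 108.3]), array([450.6, 123.7]), array([445.4, 128.3])]
c [array([475.8, -38.6]), array([460.4, -55.7]), array([455.7, -60.9])]
d [array([622.6, -30.6]), array([639.7, -45.9]), array([645. , -50.6])]
handle [544.74898197  38.7590819  131.14829571] [-0.99860989 -0.05270948] 138.35632577629372
edge 963 [-9.44194334e-03  6.21912463e+02] 621.5347852212108 290.0581141987029 613.7445772808965 -217.33294054933273 297.84022207442564 615.0079921810769
cup [ 515.79245426 -229.36757963   40.25326597] [ 590.5829413  -154.33905739   77.28739962]
side 746 [5.44669858e+02 3.82917060e+01 4.79738846e-02 1.08762079e+02] 2.7487011165472723 0.0
a [array([614.6, 115.3]), array([630.1, 132.3]), array([634.8, 137.5])]
b [array([467.7, 108.2]), array([450.7, 123.7]), array([445.5, 128.4])]
c [array([474.7, -38.7]), array([459.3, -55.7]), array([454.6, -60.9])]
d [array([621.7, -31.6]), array([638.7, -47.1]), array([643.9, -51.8])]
handle [543.90120082  36.539446   129.46421098] [-0.99854614 -0.05390371] 136.83658111719956
edge 630 [-7.42197995e-03  6.21273498e+02] 620.9766190911337 289.1492798062392 611.4434644793296 -220.86508363782855 299.7330802640572 614.4191027565035
cup [ 514.35248437 -232.39692517   40.0967083 ] [ 588.25841064 -154.78456492   76.30063577]
cam in tool [  78.50444982   -0.17320387 -117.89277446] tool axes
 [[ 8.97483763e-01  4.41047496e-01  3.44103893e-05]
 [ 4.41047497e-01 -8.97483762e-01 -4.54607442e-05]
 [ 1.08324182e-05  5.59768959e-05 -9.99999998e-01]]
```

Both cameras agree: tin centre (545, 39), yaw about 3°, rack edge at x≈620. Using these values I will shut the fingers, turn the tool to clip c's azimuth (yaw 48°) and go above clip c.

```bash
python3 -m handwheel '[[[0,0,0,0,0,-0.128,0],[0,0,0,0,0,-0.128,0],[0,0,0,0,0,-0.128,0],[0.0445,-0.0084,0.0055,0,0,0,0],[0.0445,-0.0084,0.0055,0,0,0,0],[0.0445,-0.0084,0.0055,0,0,0,0],[0.0445,-0.0084,0.0055,0,0,0,0],[0.0445,-0.0084,0.0055,0,0,0,0],[0.0445,-0.0084,0.0055,0,0,0,0],[0.0445,-0.0084,0.0055,0,0,0,0],[0.0445,-0.0084,0.0055,0,0,0,0],[0.0445,-0.0084,0.0055,0,0,0,0],[0.0445,-0.0084,0.0055,0,0,0,0],[0,0,0,0,0,0,0]]]' 30
cat > look.py <<'E'
import sys
from h import *
tag=sys.argv[1]
s=manip.sense();M=R.from_quat(s["eef_rot"]).as_matrix();print("t",s["t"],"pos",s["ee_pos"].round(1),"F",s["wrist_force"].round(1),"gap",s["finger_gap"],"q",s["q"].round(2));print(M.round(3))
for n in sys.argv[2:]:
    p,d=viewer.camera(n); cv2.imwrite(f"pics/{n}_{tag}.png",p[:,:,::-1])
    W=cloud(viewer.camera_info(n),d).reshape(-1,3);W=W[~np.isnan(W[:,0])]
    for k,nm in enumerate("abcd"):
        a=np.radians(48+90*k);u=np.array([np.cos(a),np.sin(a)]);v=np.array([-u[1],u[0]]);D=W[:,:2]-[545,39]
        rho=D@u;m=(rho>108)&(rho<145)&(abs(D@v)<32)&(W[:,2]>60)&(W[:,2]<150);print(n,nm,"pts",m.sum(),"z med",np.median(W[m,2]) if m.any() else None)
    r=np.hypot(W[:,0]-545,W[:,1]-39);c=(r<60)&(W[:,2]>124)&(W[:,2]<142);print(n,"handle",W[c].mean(0) if c.any() else None)
E
python3 look.py c0 top wrist
```

```text
t: 2.8
ee_pos: [455.7, -58.8, 200.9]
eef_rot: [0.912, 0.41, -0.0, -0.0]
wrist_force: [-0.3, -0.1, -0.4]
finger_gap: -0.002
t 2.8 pos [455.7 -58.8 200.9] F [-0.3 -0.1 -0.4] gap -0.002097098597014483 q [-0.13  0.19 -0.2   1.17  0.    2.17]
[[ 0.663  0.748 -0.   ]
 [ 0.748 -0.663  0.   ]
 [ 0.    -0.    -1.   ]]
top a pts 221 z med 122.18881581119763
top b pts 247 z med 124.96735640753582
top c pts 3 z med 111.6266966986002
top d pts 211 z med 122.08380571962243
top handle [544.32453301  38.73798002 131.48929616]
wrist a pts 0 z med None
wrist b pts 5676 z med 126.53433986704577
wrist c pts 6227 z med 125.41164263614743
wrist d pts 6316 z med 125.44273440985121
wrist handle [524.70146001  35.92136584 130.64098386]
```

View pics/wrist_c0.png

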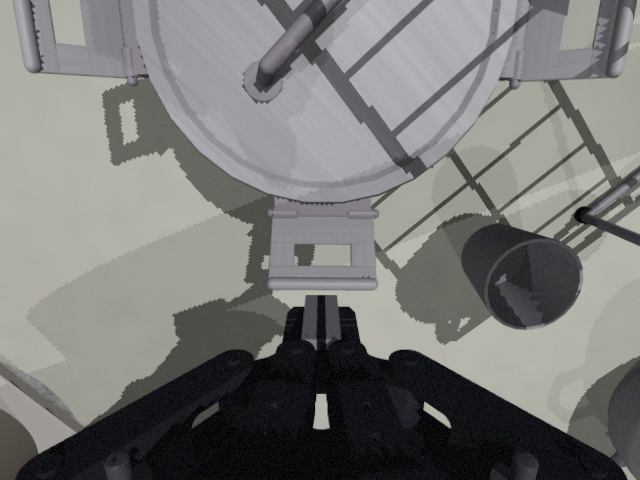

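The wrist view shows clip c centred under the fingers (col 322), with its plate at rows 210–290 and a slot at rows 243–267. The shut fingertips are only about 13 mm wide, so I'll open the jaws to 35 mm to straddle the slot, then press down.

```bash
python3 -m handwheel '[[[0,0,0.012,0,0,0,0.035],[0,0,0.012,0,0,0,0.035],[0,0,0.012,0,0,0,0.035],[0,0,0.008,0,0,0,0.035],[0,0,0.008,0,0,0,0.035],[0,0,0.008,0,0,0,0.035],[0,0,0.008,0,0,0,0.035],[0,0,0.008,0,0,0,0.035],[0,0,0.006,0,0,0,0.035]]]'
python3 look.py c1 side wrist
```

```text
t: 4.03
ee_pos: [454.1, -60.9, 118.2]
eef_rot: [0.913, 0.408, -0.001, -0.001]
wrist_force: [-0.1, 0.3, 0.1]
finger_gap: 0.409
t 4.025 pos [454.1 -60.9 118.2] F [-0.1  0.3  0.1] gap 0.4094939323327352 q [-0.13  0.27 -0.34  0.96  0.    2.17]
[[ 0.667  0.745 -0.002]
 [ 0.745 -0.667  0.   ]
 [-0.001 -0.002 -1.   ]]
side a pts 226 z med 124.53530885859345
side b pts 87 z med 130.43942652877445
side c pts 241 z med 95.59939266408901
side d pts 141 z med 124.10237819780855
side handle [553.17928987  36.77871018 130.16727921]
wrist a pts 0 z med None
wrist b pts 0 z med None
wrist c pts 7558 z med 130.84247408512545
wrist d pts 0 z med None
wrist handle [506.7379098   34.74908069 129.52117711]
```

View pics/wrist_c1.png

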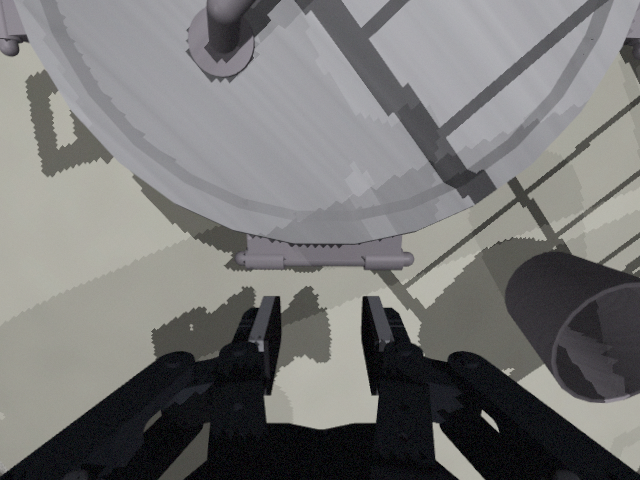

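Run:
```python
import cv2
b=cv2.imread("pics/side_c1.png")[170:330,220:400]
cv2.imwrite("pics/c3.png",cv2.resize(b,None,fx=3.5,fy=3.5,interpolation=2))
```

```text
(no output)
```

View pics/c3.png

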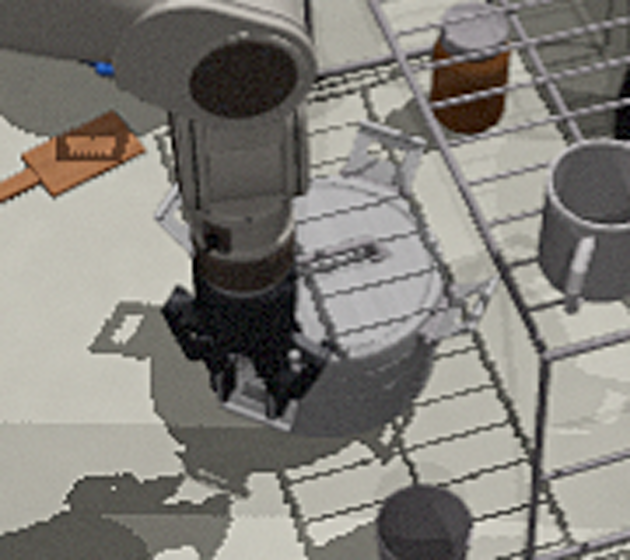

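Clip c is home: in the wrist view only its hinge shows at row 258, the side view shows the plate flat on the tin, and the force is zero. Next I plan the leaning pose for the far clips and check clearances numerically.

```bash
cat > plan.py <<'E'
from h import *
C=np.array([545,39.]);
def pose(az,th,ph,r,z):
    """az clip azimuth deg; lean th, lean azimuth ph(deg, world); tip midpoint at radius r, height z"""
    a=np.radians(az);u=np.array([np.cos(a),np.sin(a),0]);t=np.array([u[1],-u[0],0])  # t = y when x=-u? 
    th,ph=np.radians([th,ph]);zz=np.array([np.sin(th)*np.cos(ph),np.sin(th)*np.sin(ph),-np.cos(th)])
    x=-u-(-u@zz)*zz; x=x/np.linalg.norm(x); h=np.cross([0,0,1],u); y=h-(h@zz)*zz; y/=np.linalg.norm(y)
    x=np.cross(y,zz); 
    if x@u>0: y=-y;x=-x
    M=np.stack([x,y,zz],1); tip=np.r_[C,0]+r*u+[0,0,z]; return M,tip
def box(xs,ys,zs,n=15):
    g=np.meshgrid(np.linspace(-xs,xs,9),np.linspace(-ys,ys,9),np.linspace(*zs,n*2));return np.stack([q.ravel() for q in g],1)
fing=box(11,25,(0,-73)); body=box(38,42.5,(-73,-320)); 
rng=np.random.default_rng(0);s=rng.normal(size=(600,3));cam=s/np.linalg.norm(s,axis=1)[:,None]*25+[78,0,-143]
def clear(M,tip):
    o=[]
    for P in(fing,body,cam):
        X=P@M.T+tip
        m=(X[:,2]>274)&(X[:,2]<300); de=616-X[m,0].max() if m.any() else 999
        up=X[(X[:,2]<274)]; dz=999
        m=X[:,0]>612; below=282-X[m&(X[:,2]<282)][:,2].max() if (m&(X[:,2]<282)).any() else 999
        D=X[:,:2]-C; m=np.hypot(*D.T)<106; lid=X[m,2].min()-114 if m.any() else 999
        a=np.radians(3);e=D@np.array([np.cos(a),np.sin(a)]);f=D@np.array([-np.sin(a),np.cos(a)]);m=(abs(e)<50)&(abs(f)<12)
        hd=X[m,2].min()-133 if m.any() else 999
        o.append([round(de),round(below),round(lid),round(hd)])
    return o
if __name__=="__main__":
    for az,sg in((318,-1),(48,1)):
      for th in(35,40,45):
        for ph in(0,20):
          for r,z in((134,104),(130,125),(126,145)):
            M,tip=pose(az,th,sg*ph,r,z);print(az,th,ph,r,z,clear(M,tip),"y",M[:,1].round(2),"x",M[:,0].round(2))
E
python3 plan.py
```

```text
318 35 0 134 104 [[999, 105, 20, 999], [26, 37, 18, 999], [999, 999, 46, 999]] y [0.49 0.8  0.34] x [-0.66  0.59 -0.46]
318 35 0 130 125 [[999, 84, 35, 999], [15, 23, 39, 999], [999, 999, 67, 999]] y [0.49 0.8  0.34] x [-0.66  0.59 -0.46]
318 35 0 126 145 [[999, 64, 47, 999], [3, 3, 59, 999], [999, 999, 87, 90]] y [0.49 0.8  0.34] x [-0.66  0.59 -0.46]
318 35 20 134 104 [[999, 108, 14, 999], [18, 34, 21, 60], [999, 999, 40, 22]] y [0.57 0.8  0.18] x [-0.62  0.56 -0.54]
318 35 20 130 125 [[999, 87, 29, 999], [7, 13, 42, 74], [999, 999, 61, 42]] y [0.57 0.8  0.18] x [-0.62  0.56 -0.54]
318 35 20 126 145 [[999, 67, 43, 999], [-4, 0, 62, 80], [999, 999, 81, 62]] y [0.57 0.8  0.18] x [-0.62  0.56 -0.54]
318 40 0 134 104 [[999, 107, 15, 999], [47, 54, 10, 999], [999, 999, 33, 999]] y [0.43 0.82 0.36] x [-0.63  0.57 -0.53]
318 40 0 130 125 [[999, 86, 29, 999], [28, 39, 31, 999], [999, 999, 54, 999]] y [0.43 0.82 0.36] x [-0.63  0.57 -0.53]
318 40 0 126 145 [[999, 70, 43, 999], [15, 19, 51, 999], [999, 999, 74, 999]] y [0.43 0.82 0.36] x [-0.63  0.57 -0.53]
318 40 20 134 104 [[999, 111, 9, 9
[... 2503 characters left out ...]
122, 12, 999], [78, 81, 7, 999], [999, 999, 23, 999]] y [-0.44  0.79 -0.44] x [-0.56 -0.62 -0.56]
48 45 0 130 125 [[999, 104, 27, 999], [56, 60, 28, 999], [999, 999, 44, 999]] y [-0.44  0.79 -0.44] x [-0.56 -0.62 -0.56]
48 45 0 126 145 [[999, 86, 42, 999], [41, 46, 43, 999], [999, 999, 64, 999]] y [-0.44  0.79 -0.44] x [-0.56 -0.62 -0.56]
48 45 20 134 104 [[999, 120, 5, 999], [66, 79, 6, 56], [999, 999, 15, -1]] y [-0.55  0.79 -0.25] x [-0.5  -0.56 -0.66]
48 45 20 130 125 [[999, 103, 23, 999], [52, 58, 27, 65], [999, 999, 36, 18]] y [-0.55  0.79 -0.25] x [-0.5  -0.56 -0.66]
48 45 20 126 145 [[999, 86, 38, 999], [32, 38, 47, 73], [999, 999, 56, 39]] y [-0.55  0.79 -0.25] x [-0.5  -0.56 -0.66]
```

```bash
cat > delta.py <<'E'
import sys
from plan import *
# usage: delta.py az th ph r z  -> deltas from present pose
az,th,ph,r,z=map(float,sys.argv[1:6])
M,tip=pose(az,th,ph,r,z); tcp=tip-25*M[:,2]
s=manip.sense();N=R.from_quat(s["eef_rot"]).as_matrix()
print("t",round(s["t"],2),"now",s["ee_pos"].round(1),"target tcp",tcp.round(1),"F",s["wrist_force"].round(1),"q",s["q"].round(2))
rv=R.from_matrix(N.T@M).as_rotvec();print("rotvec tool",rv.round(3),"deg",np.degrees(np.linalg.norm(rv)).round(1))
d=tcp-s["ee_pos"];print("shift now-axes",(N.T@d).round(1),"target-axes",(M.T@d).round(1)); print(clear(M,tip))
print("world down in target axes",(M.T@[0,0,-1]).round(3))
E
python3 -m handwheel '[[[0,0,-0.03,0,0,0,0.035],[0,0,-0.05,0,0,0,0.035],[0,0,-0.05,0,0,0,0.035],[0,0,0,0,0,0,0.035]]]'; python3 delta.py 318 40 -10 118 165
python3 - <<'E'
from plan import *
for P in ((318,-10),(48,10)):
    M,t=pose(P[0],40,P[1],126,145);M2,t2=pose(P[0],40,P[1],134,104);print(M.T@(t2-t))
    M0,t0=pose(P[0],40,P[1],118,165);print(M.T@(t-t0),clear(M,t),clear(M,t2))
E
```

```text
t: 4.62
ee_pos: [457.3, -61.4, 253.5]
eef_rot: [0.913, 0.408, 0.004, 0.002]
wrist_force: [-0.1, -0.6, -0.4]
finger_gap: 0.409
t 4.62 now [457.3 -61.4 253.5] target tcp [616.9 -37.2 184.2] F [-0.1 -0.6 -0.4] q [-0.13  0.16 -0.11  1.3   0.    2.17]
rotvec tool [-0.743 -0.218 -1.606] deg 102.2
shift now-axes [124.1 102.3  70.7] target-axes [-43.2  77.8 151.5]
[[999, 57, 50, 999], [2, 8, 73, 104], [999, 999, 90, 73]]
world down in target axes [ 0.58  -0.278  0.766]
[ 17.25310369 -12.95868844  35.76874064]
[ 5.07758507 -7.13053926 19.68180733] [[999, 70, 41, 999], [18, 21, 53, 116], [999, 999, 70, 57]] [[999, 109, 12, 999], [44, 56, 12, 108], [999, 999, 29, 18]]
[15.94044345 15.28037675 35.46001056]
[ 4.3578807   8.34821859 19.37307725] [[999, 78, 42, 999], [21, 33, 52, 999], [999, 999, 73, 65]] [[999, 114, 13, 999], [54, 68, 11, 999], [999, 999, 32, 999]]
```

```bash
python3 -m handwheel '[[[0,0,0,-0.0675,-0.0198,-0.146,0.035],[0,0,0,-0.0675,-0.0198,-0.146,0.035],[0,0,0,-0.0675,-0.0198,-0.146,0.035],[0,0,0,-0.0675,-0.0198,-0.146,0.035],[0,0,0,-0.0675,-0.0198,-0.146,0.035],[0,0,0,-0.0675,-0.0198,-0.146,0.035],[0,0,0,-0.0675,-0.0198,-0.146,0.035],[0,0,0,-0.0675,-0.0198,-0.146,0.035],[0,0,0,-0.0675,-0.0198,-0.146,0.035],[0,0,0,-0.0675,-0.0198,-0.146,0.035],[0,0,0,-0.0675,-0.0198,-0.146,0.035],[0,0,0,0,0,0,0.035]]]'; python3 delta.py 318 40 -10 126 145; python3 look.py d0 side top
```

```text
t: 6.12
ee_pos: [452.7, -61.5, 247.2]
eef_rot: [0.289, 0.896, 0.045, 0.333]
wrist_force: [-0.4, -0.1, -0.1]
finger_gap: 0.412
t 6.12 now [452.7 -61.5 247.2] target tcp [622.8 -42.5 164.2] F [-0.4 -0.1 -0.1] q [-0.11 -0.27 -0.76  0.41 -0.04  0.5 ]
rotvec tool [-0.007 -0.011 -0.003] deg 0.8
shift now-axes [-46.1  76.1 168.1] target-axes [-44.5  74.8 169.1]
[[999, 70, 41, 999], [18, 21, 53, 116], [999, 999, 70, 57]]
world down in target axes [ 0.58  -0.278  0.766]
t 6.125 pos [452.7 -61.5 247.2] F [-0.4 -0.1 -0.1] gap 0.4118160388905093 q [-0.11 -0.27 -0.76  0.41 -0.04  0.5 ]
[[-0.611  0.489  0.623]
 [ 0.549  0.829 -0.112]
 [-0.571  0.273 -0.774]]
side a pts 223 z med 126.40361616540372
side b pts 6 z med 117.56286900654072
side c pts 88 z med 76.07013331281951
side d pts 147 z med 125.25858402204449
side handle [544.4733843   36.42782368 129.71587907]
top a pts 222 z med 121.95904564542877
top b pts 249 z med 125.13115421882617
top c pts 0 z med None
top d pts 209 z med 122.155842431687
top handle [544.035324    38.7160444  131.55818907]
```

View pics/side_d0.png

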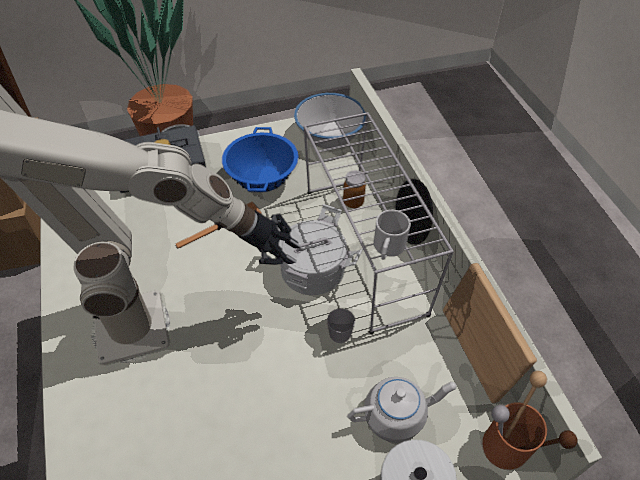

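View pics/top_d0.png

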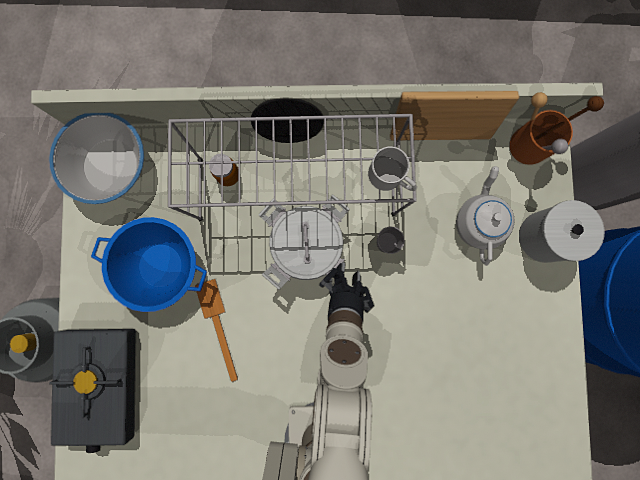

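The tool is leaning correctly, and the top view shows the gripper at (290,350), clear of the rack, with the tin not shifted. Next I slide in along the tool axis to just above clip d.

```bash
python3 -m handwheel '[[[-0.023,0.038,0,0,0,0,0.035],[-0.023,0.038,0,0,0,0,0.035],[0,0,0.045,0,0,0,0.035],[0,0,0.045,0,0,0,0.035],[0,0,0.04,0,0,0,0.035],[0,0,0.026,0,0,0,0.035],[0,0,0,0,0,0,0.035]]]'; python3 delta.py 318 40 -10 126 145; python3 look.py d1 side wrist
```

```text
t: 7.1
ee_pos: [617.3, -40.1, 173.2]
eef_rot: [0.288, 0.897, 0.045, 0.332]
wrist_force: [-0.8, 0.6, 0.6]
finger_gap: 0.41
t 7.1 now [617.3 -40.1 173.2] target tcp [622.8 -42.5 164.2] F [-0.8  0.6  0.6] q [-0.02  0.18 -0.57  0.15 -0.1   0.57]
rotvec tool [-0.007 -0.012 -0.   ] deg 0.8
shift now-axes [ 0.4 -1.8 10.7] target-axes [ 0.6 -1.9 10.7]
[[999, 70, 41, 999], [18, 21, 53, 116], [999, 999, 70, 57]]
world down in target axes [ 0.58  -0.278  0.766]
t 7.1 pos [617.3 -40.1 173.2] F [-0.8  0.6  0.6] gap 0.40986711883344357 q [-0.02  0.18 -0.57  0.15 -0.1   0.57]
[[-0.613  0.487  0.622]
 [ 0.547  0.83  -0.111]
 [-0.57   0.272 -0.775]]
side a pts 105 z med 134.27210381260784
side b pts 184 z med 123.80229626393748
side c pts 80 z med 73.93990846642839
side d pts 123 z med 127.07342946058702
side handle [524.42510261  34.67626682 130.34037997]
wrist a pts 3627 z med 117.12258386211447
wrist b pts 0 z med None
wrist c pts 0 z med None
wrist d pts 8048 z med 124.36157469074531
wrist handle [567.05173577  38.98758635 131.83582156]
```

View pics/wrist_d1.png

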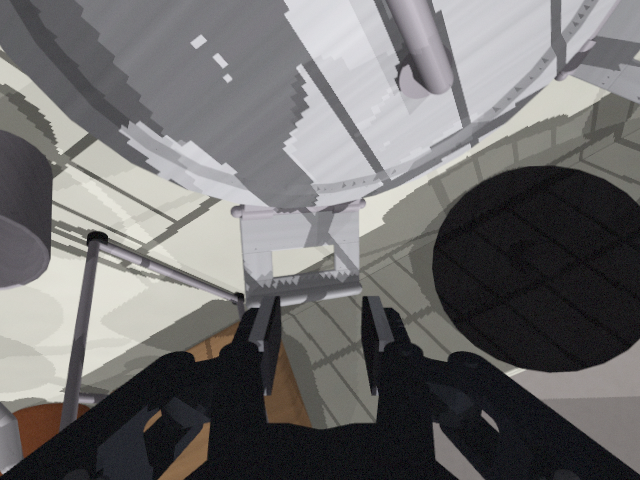

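View pics/side_d1.png

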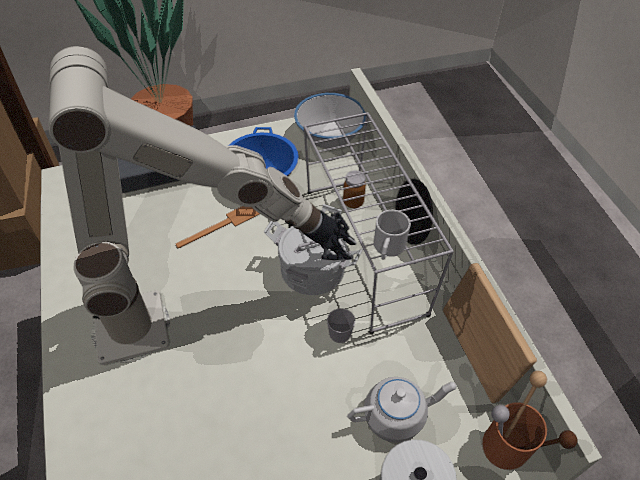

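The wrist view shows clip d ahead of the fingers (plate cols 240–360, rows 210–300). The descent carries the tool about 13 mm to image left, so it ends up centred on the clip. Pressing now.

```bash
python3 -m handwheel '[[[0,-0.002,0.011,0,0,0,0.035],[0.003,-0.0022,0.006,0,0,0,0.035],[0.003,-0.0022,0.006,0,0,0,0.035],[0.003,-0.0022,0.006,0,0,0,0.035],[0.003,-0.0022,0.006,0,0,0,0.035],[0.003,-0.0022,0.006,0,0,0,0.035],[0.003,-0.0022,0.006,0,0,0,0.035],[0,0,0,0,0,0,0.035]]]'; python3 delta.py 318 40 -10 134 104; python3 look.py d2 side wrist
```

```text
t: 8.2
ee_pos: [626.7, -48.4, 123.3]
eef_rot: [0.288, 0.897, 0.045, 0.333]
wrist_force: [-0.2, -0.2, 0.5]
finger_gap: 0.413
t 8.2 now [626.7 -48.4 123.3] target tcp [628.8 -47.9 123.2] F [-0.2 -0.2  0.5] q [-0.04  0.28 -0.61  0.01 -0.09  0.55]
rotvec tool [-0.007 -0.012  0.   ] deg 0.8
shift now-axes [-0.9  1.4  1.3] target-axes [-0.8  1.4  1.3]
[[999, 109, 12, 999], [44, 56, 12, 108], [999, 999, 29, 18]]
world down in target axes [ 0.58  -0.278  0.766]
t 8.2 pos [626.7 -48.4 123.3] F [-0.2 -0.2  0.5] gap 0.4131303708163674 q [-0.04  0.28 -0.61  0.01 -0.09  0.55]
[[-0.613  0.486  0.623]
 [ 0.546  0.83  -0.111]
 [-0.571  0.272 -0.775]]
side a pts 228 z med 124.85769004574706
side b pts 64 z med 123.1483242050183
side c pts 67 z med 69.33479936086064
side d pts 162 z med 113.14237847738991
side handle [509.97160861  34.36767891 128.9895165 ]
wrist a pts 0 z med None
wrist b pts 0 z med None
wrist c pts 0 z med None
wrist d pts 3120 z med 120.13859794782343
wrist handle [565.70472386  37.81948043 130.47913692]
```

View pics/wrist_d2.png

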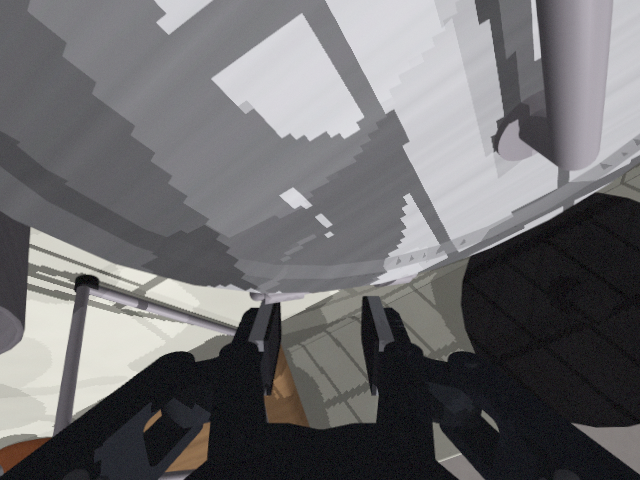

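Clip d has gone down: no plate shows in the wrist view and the force is about 0. I retreat along the same line.

```bash
python3 -m handwheel '[[[-0.006,0.0045,-0.012,0,0,0,0.035],[-0.006,0.0045,-0.012,0,0,0,0.035],[-0.006,0.0045,-0.012,0,0,0,0.035],[0,0.002,-0.03,0,0,0,0.035],[0,0,-0.05,0,0,0,0.035],[0,0,-0.05,0,0,0,0.035],[0,0,-0.05,0,0,0,0.035],[0,0,0,0,0,0,0.035]]]'; python3 delta.py 48 40 10 126 145; python3 look.py d3 side
```

```text
t: 9.3
ee_pos: [511.8, -21.0, 311.4]
eef_rot: [0.287, 0.895, 0.047, 0.338]
wrist_force: [-0.6, -0.1, 0.3]
finger_gap: 0.407
t 9.3 now [511.8 -21.  311.4] target tcp [613.5 129.8 164.2] F [-0.6 -0.1  0.3] q [ 0.03 -0.21 -0.54  0.55 -0.13  0.6 ]
rotvec tool [-0.237 -0.012 -1.249] deg 72.9
shift now-axes [105.8 133.4 160.6] target-axes [-69.1 111.2 194. ]
[[999, 78, 42, 999], [21, 33, 52, 999], [999, 999, 73, 65]]
world down in target axes [0.552 0.33  0.766]
t 9.3 pos [511.8 -21.  311.4] F [-0.6 -0.1  0.3] gap 0.40681166090448473 q [ 0.03 -0.21 -0.54  0.55 -0.13  0.6 ]
[[-0.606  0.482  0.632]
 [ 0.546  0.831 -0.11 ]
 [-0.578  0.278 -0.767]]
side a pts 226 z med 124.5760069088742
side b pts 174 z med 127.05301152159734
side c pts 70 z med 70.91960808776537
side d pts 24 z med 66.92803390070014
side handle [543.65054984  35.6165366  130.67694858]
```

View pics/side_d3.png

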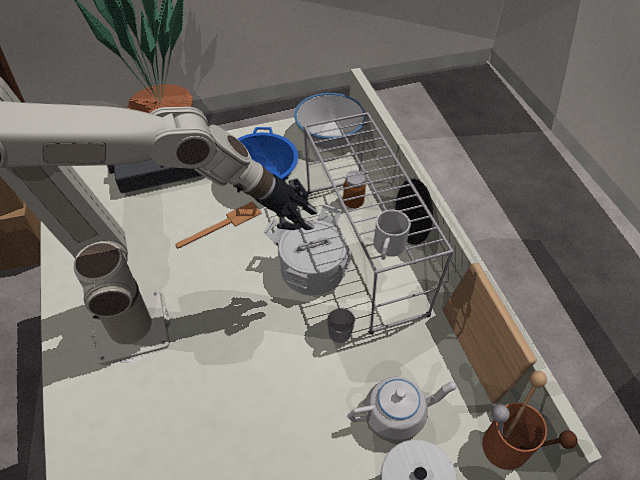

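```bash
python3 -m handwheel '[[[0,0,0,-0.0296,-0.0015,-0.156,0.035],[0,0,0,-0.0296,-0.0015,-0.156,0.035],[0,0,0,-0.0296,-0.0015,-0.156,0.035],[0,0,0,-0.0296,-0.0015,-0.156,0.035],[0,0,0,-0.0296,-0.0015,-0.156,0.035],[0,0,0,-0.0296,-0.0015,-0.156,0.035],[0,0,0,-0.0296,-0.0015,-0.156,0.035],[0,0,0,-0.0296,-0.0015,-0.156,0.035],[-0.023,0.037,0,0,0,0,0.035],[-0.023,0.037,0,0,0,0,0.035],[-0.023,0.037,0,0,0,0,0.035],[0,0,0,0,0,0,0.035]]]'; python3 delta.py 48 40 10 126 145
```

```text
t: 10.85
ee_pos: [490.0, 110.5, 306.0]
eef_rot: [-0.331, 0.882, -0.06, 0.331]
wrist_force: [0.3, 0.1, -0.6]
finger_gap: 0.407
t 10.85 now [490.  110.5 306. ] target tcp [613.5 129.8 164.2] F [ 0.3  0.1 -0.6] q [ 0.24 -0.23 -0.56  0.55 -0.04 -0.49]
rotvec tool [ 0.009 -0.008  0.002] deg 0.7
shift now-axes [ -4.2  -6.2 188.9] target-axes [ -2.7  -4.4 189. ]
[[999, 78, 42, 999], [21, 33, 52, 999], [999, 999, 73, 65]]
world down in target axes [0.552 0.33  0.766]
```

```bash
python3 -m handwheel '[[[-0.003,-0.005,0.04,0,0,0,0.035],[0,0,0.045,0,0,0,0.035],[0,0,0.045,0,0,0,0.035],[0,0,0.035,0,0,0,0.035],[0,0,0.014,0,0,0,0.035],[0,0,0,0,0,0,0.035]]]'; python3 delta.py 48 40 10 126 145; python3 look.py a1 side wrist
```

```text
t: 11.6
ee_pos: [607.1, 124.4, 171.5]
eef_rot: [-0.327, 0.883, -0.061, 0.331]
wrist_force: [0.3, -1.7, 0.1]
finger_gap: 0.41
t 11.6 now [607.1 124.4 171.5] target tcp [613.5 129.8 164.2] F [ 0.3 -1.7  0.1] q [ 0.21  0.18 -0.57  0.13 -0.03 -0.51]
rotvec tool [ 0.005 -0.01  -0.003] deg 0.7
shift now-axes [-2.9  3.2 10.3] target-axes [-2.9  3.2 10.3]
[[999, 78, 42, 999], [21, 33, 52, 999], [999, 999, 73, 65]]
world down in target axes [0.552 0.33  0.766]
t 11.6 pos [607.1 124.4 171.5] F [ 0.3 -1.7  0.1] gap 0.41014555498078625 q [ 0.21  0.18 -0.57  0.13 -0.03 -0.51]
[[-0.567 -0.538  0.624]
 [-0.618  0.778  0.109]
 [-0.545 -0.324 -0.773]]
side a pts 151 z med 119.90270901595773
side b pts 191 z med 124.10625991562779
side c pts 78 z med 70.34703694510074
side d pts 26 z med 66.70021390310148
side handle [544.14814487  36.10770554 129.96885382]
wrist a pts 7724 z med 123.89670023643583
wrist b pts 0 z med None
wrist c pts 0 z med None
wrist d pts 0 z med None
wrist handle [565.26116596  41.19789947 131.63392341]
```

View pics/wrist_a1.png

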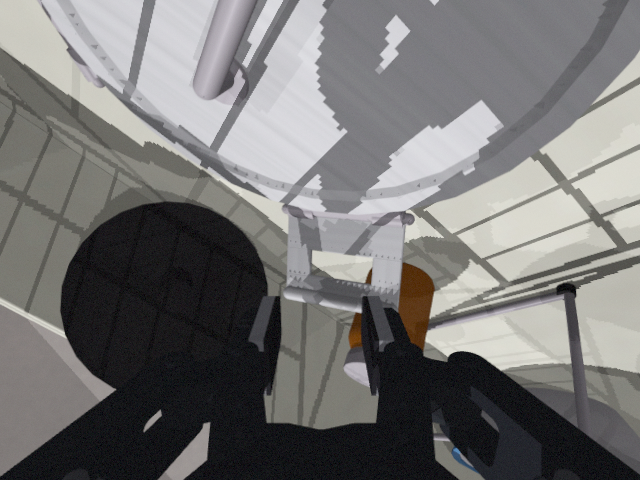

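The wrist view is the mirror image of clip d's: clip a spans cols 285–410, rows 208–300, with the jar well behind it. Pressing.

```bash
python3 -m handwheel '[[[-0.003,0.003,0.01,0,0,0,0.035],[0.0028,0.0026,0.006,0,0,0,0.035],[0.0028,0.0026,0.006,0,0,0,0.035],[0.0028,0.0026,0.006,0,0,0,0.035],[0.0028,0.0026,0.006,0,0,0,0.035],[0.0028,0.0026,0.006,0,0,0,0.035],[0.0028,0.0026,0.006,0,0,0,0.035],[0,0,0,0,0,0,0.035]]]'; python3 delta.py 48 40 10 134 104; python3 look.py a2 side wrist
```

```text
t: 12.7
ee_pos: [616.9, 136.1, 122.1]
eef_rot: [-0.328, 0.883, -0.061, 0.331]
wrist_force: [0.8, -0.2, -1.0]
finger_gap: 0.411
t 12.7 now [616.9 136.1 122.1] target tcp [618.8 135.8 123.2] F [ 0.8 -0.2 -1. ] q [ 0.23  0.28 -0.6   0.   -0.04 -0.49]
rotvec tool [ 0.006 -0.011 -0.002] deg 0.7
shift now-axes [-1.5 -1.6  0.4] target-axes [-1.5 -1.6  0.4]
[[999, 114, 13, 999], [54, 68, 11, 999], [999, 999, 32, 999]]
world down in target axes [0.552 0.33  0.766]
t 12.7 pos [616.9 136.1 122.1] F [ 0.8 -0.2 -1. ] gap 0.41109482564619615 q [ 0.23  0.28 -0.6   0.   -0.04 -0.49]
[[-0.566 -0.539  0.623]
 [-0.619  0.777  0.11 ]
 [-0.544 -0.324 -0.774]]
side a pts 36 z med 119.56734452555565
side b pts 196 z med 125.15281335308055
side c pts 72 z med 74.34651327476843
side d pts 28 z med 66.70729641879473
side handle [542.42638253  35.94906319 130.59418299]
wrist a pts 2907 z med 119.32703072553431
wrist b pts 0 z med None
wrist c pts 0 z med None
wrist d pts 0 z med None
wrist handle [563.20849993  42.27797009 130.39279303]
```

View pics/wrist_a2.png

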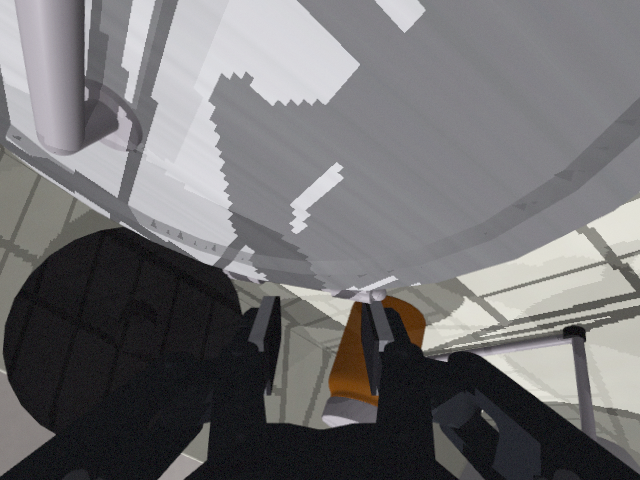

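Clip a is down as well. I retreat, then turn the tool upright for clip b.

```bash
python3 -m handwheel '[[[-0.0055,-0.0055,-0.012,0,0,0,0.035],[-0.0055,-0.0055,-0.012,0,0,0,0.035],[-0.0055,-0.0055,-0.012,0,0,0,0.035],[0,0,-0.03,0,0,0,0.035],[0,0,-0.05,0,0,0,0.035],[0,0,-0.05,0,0,0,0.035],[0,0,-0.04,0,0,0,0.035],[0,0,0,0,0,0,0.035]]]'; python3 delta.py 138 0 0 132 176; python3 look.py a3 side
```

```text
t: 13.8
ee_pos: [507.8, 111.0, 301.6]
eef_rot: [-0.327, 0.881, -0.061, 0.336]
wrist_force: [0.3, 1.3, -0.3]
finger_gap: 0.411
t 13.8 now [507.8 111.  301.6] target tcp [446.9 127.3 201. ] F [ 0.3  1.3 -0.3] q [ 0.24 -0.19 -0.55  0.51 -0.04 -0.49]
rotvec tool [-0.771  0.145 -1.621] deg 103.2
shift now-axes [79.6 78.3 40.5] target-axes [-56.1  28.6 100.6]
[[999, 999, 999, 999], [112, 999, 135, 999], [96, 999, 180, 999]]
world down in target axes [0. 0. 1.]
t 13.8 pos [507.8 111.  301.6] F [ 0.3  1.3 -0.3] gap 0.4110013895748676 q [ 0.24 -0.19 -0.55  0.51 -0.04 -0.49]
[[-0.56  -0.535  0.632]
 [-0.618  0.778  0.112]
 [-0.552 -0.328 -0.767]]
side a pts 2 z med 104.89656795305291
side b pts 198 z med 124.29581294381524
side c pts 80 z med 72.74361198269662
side d pts 29 z med 65.77868205449863
side handle [542.1906128   35.90845496 130.25474967]
```

```bash
python3 -m handwheel '[[[0,0,0,-0.0701,0.0132,-0.1474,0.035],[0,0,0,-0.0701,0.0132,-0.1474,0.035],[0,0,0,-0.0701,0.0132,-0.1474,0.035],[0,0,0,-0.0701,0.0132,-0.1474,0.035],[0,0,0,-0.0701,0.0132,-0.1474,0.035],[0,0,0,-0.0701,0.0132,-0.1474,0.035],[0,0,0,-0.0701,0.0132,-0.1474,0.035],[0,0,0,-0.0701,0.0132,-0.1474,0.035],[0,0,0,-0.0701,0.0132,-0.1474,0.035],[0,0,0,-0.0701,0.0132,-0.1474,0.035],[0,0,0,-0.0701,0.0132,-0.1474,0.035],[-0.028,0.0143,0.035,0,0,0,0.035],[-0.028,0.0143,0.035,0,0,0,0.035],[0,0,0,0,0,0,0.035]]]'; python3 delta.py 138 0 0 132 176; python3 look.py b0 side wrist
```

```text
t: 15.6
ee_pos: [440.3, 126.1, 221.6]
eef_rot: [0.934, -0.358, -0.009, 0.007]
wrist_force: [-0.7, -0.1, -0.1]
finger_gap: 0.407
t 15.6 now [440.3 126.1 221.6] target tcp [446.9 127.3 201. ] F [-0.7 -0.1 -0.1] q [ 0.28  0.19 -0.15  1.25  0.   -2.13]
rotvec tool [0.019 0.012 0.002] deg 1.3
shift now-axes [ 4.3 -5.7 20.4] target-axes [ 4.1 -5.3 20.6]
[[999, 999, 999, 999], [112, 999, 135, 999], [96, 999, 180, 999]]
world down in target axes [0. 0. 1.]
t 15.6 pos [440.3 126.1 221.6] F [-0.7 -0.1 -0.1] gap 0.40670820956117687 q [ 0.28  0.19 -0.15  1.25  0.   -2.13]
[[ 0.744 -0.668 -0.022]
 [-0.668 -0.744 -0.006]
 [-0.012  0.019 -1.   ]]
side a pts 1 z med 104.26135825265033
side b pts 192 z med 124.54163861368829
side c pts 86 z med 72.60161476191888
side d pts 25 z med 65.45076530931624
side handle [545.12954158  36.02294278 130.2002522 ]
wrist a pts 92 z med 111.48414554974326
wrist b pts 4497 z med 129.57335994095544
wrist c pts 0 z med None
wrist d pts 0 z med None
wrist handle [531.03477771  39.15161935 132.87352491]
```

View pics/wrist_b0.png

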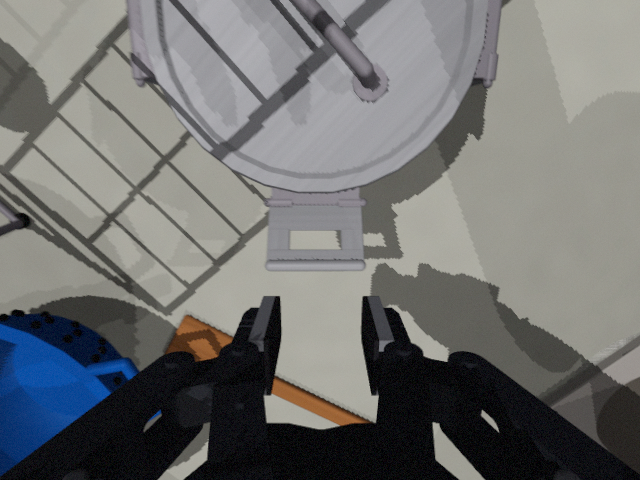

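The wrist view shows clip b at cols 266–364, rows 190–270, with the spatula and colander clear below. The side camera now finds only clip b still up (z≈124). I centre and press.

```bash
python3 -m handwheel '[[[0.004,-0.0055,0.02,0,0,0,0.035],[0,0,0.018,0,0,0,0.035],[0,0,0.018,0,0,0,0.035],[0,0,0.008,0,0,0,0.035],[0,0,0.008,0,0,0,0.035],[0,0,0.008,0,0,0,0.035],[0,0,0.008,0,0,0,0.035],[0,0,0.008,0,0,0,0.035],[0,0,0.006,0,0,0,0.035],[0,0,0,0,0,0,0.035]]]'; python3 look.py b1 side wrist
```

```text
t: 16.95
ee_pos: [452.4, 128.0, 125.6]
eef_rot: [0.934, -0.358, -0.003, 0.003]
wrist_force: [0.1, 0.6, -0.6]
finger_gap: 0.405
t 16.95 pos [452.4 128.  125.6] F [ 0.1  0.6 -0.6] gap 0.4053212403719889 q [ 0.28  0.29 -0.29  1.   -0.   -2.13]
[[ 0.743 -0.669 -0.007]
 [-0.669 -0.743 -0.003]
 [-0.003  0.007 -1.   ]]
side a pts 1 z med 104.82687159329885
side b pts 177 z med 113.11926098948788
side c pts 90 z med 76.53395038663837
side d pts 26 z med 65.24254347513624
side handle [543.93188403  36.08571628 130.23866898]
wrist a pts 3 z med 107.25618832187996
wrist b pts 5710 z med 132.97721103929757
wrist c pts 1 z med 105.73156365023172
wrist d pts 0 z med None
wrist handle [512.64062683  38.77203106 130.32655262]
```

View pics/wrist_b1.png

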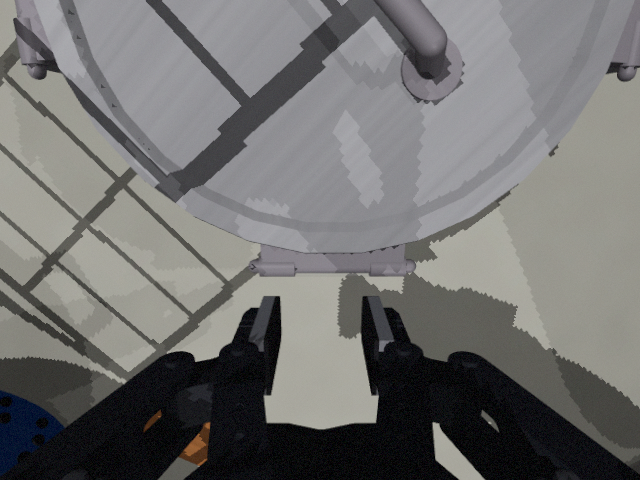

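Clip b has snapped: only its hinge shows at row 267 and the force is about 0. I raise the tool, move it clear and check everything.

```bash
python3 -m handwheel '[[[0,0,-0.02,0,0,0,0.035],[0,0,-0.05,0,0,0,0.035],[0,0,-0.05,0,0,0,0.035],[-0.04,0.02,-0.02,0,0,0,0.035],[-0.05,0.03,0,0,0,0,0.035],[-0.05,0.03,0,0,0,0,0.035],[0,0,0,0,0,0,0.035],[0,0,0,0,0,0,0.035]]]'; python3 look.py e0 side top
python3 - <<'E'
import cv2
from h import *
a=cv2.imread("pics/top_e0.png")[190:310,235:375]; b=cv2.imread("pics/side_e0.png")[170:330,220:400]
cv2.imwrite("pics/e1.png",np.hstack([cv2.resize(a,(400,343),interpolation=2),cv2.resize(b,(386,343),interpolation=2)]))
for n in("top","side"):
    A=np.load(n+"0p.npy").astype(int);B=cv2.imread(f"pics/{n}_e0.png")[:,:,::-1].astype(int)
    print(n)
    for t in["colander","teapot","spatula","jar","mug","cup"]:
        print(t,[(np.round(r["pixel"]),round(r["confidence"],2)) for r in finder.search_frame(t,n)[:2]])
E
```

```text
t: 18.05
ee_pos: [296.2, 162.9, 267.4]
eef_rot: [0.934, -0.358, -0.002, 0.001]
wrist_force: [0.9, -0.2, 0.1]
finger_gap: 0.408
t 18.05 pos [296.2 162.9 267.4] F [ 0.9 -0.2  0.1] gap 0.40841295521517534 q [ 0.5  -0.09 -0.32  1.34  0.   -1.91]
[[ 0.744 -0.669 -0.005]
 [-0.669 -0.744 -0.001]
 [-0.003  0.004 -1.   ]]
side a pts 0 z med None
side b pts 2 z med 83.91605052696195
side c pts 72 z med 76.39624333742461
side d pts 29 z med 65.37777008275611
side handle [543.55781393  36.14530429 130.24564943]
top a pts 1 z med 104.57171962095504
top b pts 14 z med 64.67101219251595
top c pts 19 z med 65.77602564664153
top d pts 3 z med 107.71809416907786
top handle [544.30552001  38.6944234  131.29165954]
top
colander [(array([263., 150.]), 0.57)]
teapot [(array([219., 488.]), 0.96)]
spatula [(array([306., 213.]), 0.73)]
jar [(array([170., 224.]), 0.98)]
mug [(array([171., 388.]), 0.64)]
cup [(array([239., 390.]), 0.85)]
side
colander [(array([158., 262.]), 0.87)]
teapot [(array([407., 396.]), 0.8)]
spatula [(array([220., 234.]), 0.6)]
jar [(array([189., 356.]), 0.86)]
mug [(array([230., 393.]), 0.86), (array([279., 296.]), 0.23)]
cup [(array([323., 340.]), 0.62), (array([259., 311.]), 0.18)]
```

View pics/e1.png

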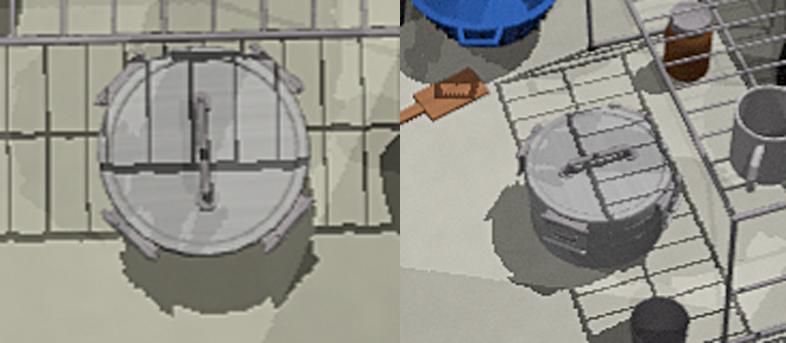

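View pics/top_e0.png

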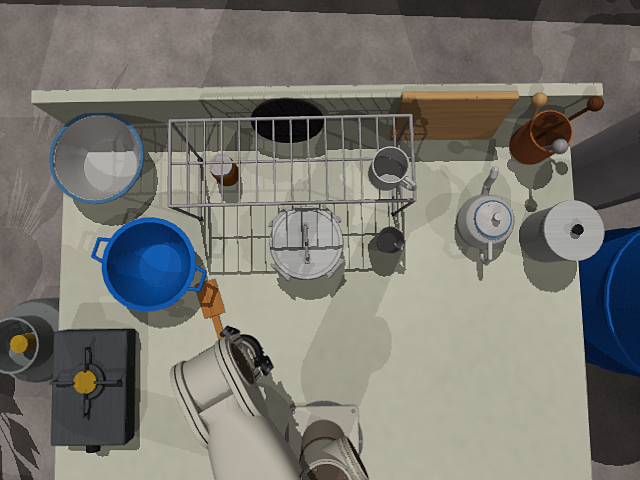

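All four clips hang against the tin's side and the crockery is in place. The tin's handle is still at (544, 39), within about 1 mm of where it started. The arm is clear, so I hand in.

```bash
python3 -c "
from cell import workorder
print(workorder.hand_in())"
```

```text
the job is handed in; nothing more can be done
None
```

All four clips are snapped home against the tin, and the job was handed in after about 18 s of the 53 s allowed. I pressed them in the order c, d, a, b: the two near ones with the tool upright, the two far ones with it leaning 40° in under the rack.

- **Clips:** In the last top and side pictures all four lie along the tin's side. The depth points for c and d at 65–76 mm in the side view and for b at 65 mm in the top view fit a hanging plate. Almost none of clip a's hanging face was visible, so its check rests on the picture and on its raised plate being gone.
- **Tin:** Its handle measured (544.3, 38.7) mm in the top view at the end, within 1 mm of the start.
- **Loose things:** The finder put all six within a few pixels of their first positions. The spatula was partly hidden by the arm in the last top view, so its reading there shifted by 8 pixels. In the side view it had not moved at all.
- **Forces:** The wrist force was about zero at every reading, but readings came only between moves, so I have none from during the presses. The arm ended clear of everything.
- **Failed or disagreed:** On clip b the tool stopped about 7 mm short of the depth I commanded, but the clip had already snapped. In the first top picture the finder's best guesses for the cup and teapot were wrong, so I went by the depth measurements and the picture.

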